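Clamp a rail in the dowelling jig

TASK

Lay the loose grooved pine rail flat in the dowelling jig, between the fence and the cam, and push one of its ends gently up against the guide block. Then swing the cam lever clockwise until the lobe bears on the rail and clamps it firmly square against the fence, with about 25 N so that the soft wood is neither loose nor dented, and let go. Leave the other things on the bench where they are.

Things in the scene. Friction and masses are not known exactly. Their poses are not given: they have to be found in the camera images.
- rail_c (a point): Centre of the loose pine rail: straight bar 160 mm long (its x), 40 mm wide (y), 44 mm high, about 0.14 kg, lying on the bench, groove up; the groove in its top is 10 mm wide and 10 mm deep, full length. Both ends are alike: either may go to the guide block. The point is half-way along, across and up (22 mm above the underside).
- jig: Dowelling jig screwed to the bench. Origin on the bench; jig x runs along the place for the rail, z up. Plywood base 18 mm thick, x -120 to +140, y -135 to +80 mm. Guide block at the +x end, fence on the +y side, cam on the -y side (pivot at x +45, y -44 mm). Fence: x -75 to +75, cork-faced, top 38.5 mm above the bench; adjustable, its face lies anywhere from y +24 to +32 mm.
- seat (a point): Point on top of the jig's base (18 mm above the bench) at jig x = y = 0; axes as the jig's. With its end against the guide block the rail's centre is at jig x = 0. Lowered in here at y = 0 with the cam open, the rail has at least 3.5 mm to spare on either side; the cam later pushes it +y to the fence. The fence's facing is springy: it yields about 1 mm per 10 N.
- guide: The jig's guide block. Origin at the centre of its flat face, which looks to jig -x, at jig x = +80 mm, 45 mm above the bench. Dark wood, 40 mm thick, 68 mm wide (jig y -24 to +44 mm), top 72 mm above the bench, with brass bushes in its far side. The rail's end must touch this face.
- cam: Wooden eccentric cam. Origin on its upright pivot, 18 mm above the bench; x along the lever. Disc radius 30 mm, 20 to 38 mm above the bench. Lever on top of it, 22 mm wide, top 47 mm above the bench. Fully open, the lever is 20 degrees clockwise (from above) of jig +x; it starts up to 0.4 rad on. Tighten clockwise, 2.5 rad at most; the lobe pins the rail to the fence 1.0 to 1.8 rad from fully open.
- lobe (a point): Centre of the cam's disc, 14 mm off the pivot towards the cam's -y (the lobe side), 29 mm above the bench. The disc's edge is 30 mm from this point; it bears on the rail's side below the rail's mid-height. About 25 N on the rail is wanted (12 to 40 N will do); over 60 N dents it.
- peg (a point): Upright round peg at the lever's end, 80 mm from the pivot: diameter 18 mm, 46 to 96 mm above the bench; the point is on its axis at 71 mm. The stiff pivot (0.2 N m) takes about 2 N here and keeps the cam where it is left, also when tight. Once the lobe pins the rail, the push needed here rises about 0.5 N per newton on the rail (0.4 to 0.65 as friction varies).
- glue: Yellow glue bottle, 52 mm across, 150 mm high, a bystander. Origin under its centre.
- jar: Clear jar with white lid, 76 mm across, 100 mm high, a bystander. Origin under its centre.
- mallet: Hammer with a wooden handle lying on the bench, a bystander.
- chisel: Screwdriver with a red handle lying on the bench, a bystander.
- tape: Black tape measure 75 x 35 x 70 mm standing on the bench, a bystander. Origin under its centre.
- square: Try square, dark stock 20 x 100 mm and steel blade 150 mm long, lying on the bench, a bystander. Origin under the stock's centre.
- offcut: Pine offcut 70 x 45 x 18 mm on the bench, a bystander. Origin under its centre.
Not all that is in view belongs to the job. Leave any white look-alike of the part that bears rail_c alone.

How it is judged:
On the way, in this order (a step that is already met when the one before it is completed fails the run):
1. the rail lies flat in the jig, unclamped, one end against the guide block (within 2.5 mm) (x of rail_c in the frame of jig between -0.0025 and 0.002 m and y of rail_c in the frame of jig between -0.008 and 0.014 m and z of rail_c in the frame of jig below 0.043 m and angle between the x axis of rail_c and the x axis of jig, either way round below 0.12 rad and contact force between cam and rail below 5 N), for 0.2 s.
2. the cam's lobe bears on the rail with 12 to 40 N (contact force between cam and rail between 12 and 40 N), for 0.2 s.
At the end, for the whole second after the job is handed in: the rail lies flat and still in the jig, its end within 2.5 mm of the guide block, square to the jig within 2 degrees, against the fence, clamped by the cam's lobe with 12 to 40 N, the lever let go (all of step 2 and x of rail_c in the frame of jig between -0.0025 and 0.002 m and y of rail_c in the frame of jig between 0.003 and 0.02 m and z of rail_c in the frame of jig below 0.042 m and angle between the x axis of rail_c and the x axis of jig, either way round below 0.035 rad and angle between rail_c's own z axis and vertical below 0.05 rad and linear speed of rail below 0.01 m/s); the robot touches nothing.
It fails at once if the cam dents the rail (over 60 N) (contact force between cam and rail above 60 N).
It fails at once if the rail is rammed against the guide block (over 100 N) (contact force between guide and rail above 100 N).
It fails at once if a bystander is shifted by more than 30 mm (distance of any of glue, jar, mallet, chisel, tape, square, offcut from where it was at the start of the episode above 0.03 m).
It also fails if it takes over 67 s, if anything falls off the work surface, if the arm or the gripper's body presses on something with over 40 N, if the wrist force passes 120 N, or if a joint passes its speed limit or range.

ROBOT

A 6-joint arm with a two-finger parallel gripper is mounted at the origin on the work surface. World frame = base frame: x ahead of the robot, y to its left, z up, the work surface at z = 0. Lengths are in m, angles in rad, forces in N, time in s.
With the tool pointing down it reaches from about 0.225 to 0.875 m from the base axis. Payload 3.4 kg.
Tool frame: the origin (TCP) lies between the finger pads; the fingertips stand 8 mm ahead of it and the grasp point (between the pads) lies 11 mm behind it; z points along the fingers, y is the line along which they close (so a half turn about z gives the same grasp; the last joint's range is limited). The gripper opens to 85 mm and grips with 20 to 120 N. Pads are 22 mm wide; open, the fingers measure 114 mm over their backs; the gripper's body (76 mm by 85 mm) begins 54 mm behind the grasp point. The pads swing forward as they close: fully open they stand 13 mm farther back than shut.
Start: joints at [1.135, 0.276, 1.505, -0, 1.361, -0.121], TCP at [0.178, 0.547, 0.2] pointing down, gripper open.
Joint ranges: [-2.89, 2.89], [-0.75, 2.08], [0.22, 2.7], [-1.18, 4.32], [0.11, 2.71], [-2.7, 2.7]. Speed limits (rad/s): [2.57, 2.57, 3.14, 3.14, 3.14, 3.14].

INTERFACE

Orientations are given as a unit quaternion [w, x, y, z].
In Python, from rig import manip, optics, finder gives the robot as it stands.
- The arm moves only by the tool servo_tool, never from a script. Its argument "increments" is a list of rows, each a list of 7 numbers: the shift along the tool's x, y, z in cm, then the turn, a rotation vector about the tool's x, y, z in degrees, then the closure, from -1 (fully open) to 1 (shut). In form: [[x, y, z, rx, ry, rz, gripper], ...]. A call has exactly 5 rows; each row shifts and turns the commanded pose from where the row before left it, along the tool's axes as they then stand; what a row does not reach is not made up. A row lasts 1/10 s, in which the tool goes at most 50 mm and 8.59 degrees, less where a joint would pass 70% of its speed; a pose out of reach is approached as far as the arm can. A call is refused whole if a number of a shift passes 5 or a number of a turn 8.59, either way. A call with a gripper value outside its range is refused whole. The fingers move at their own pace and stop on an object; "squeeze" is the grip in N (left out, the last holds). Time passes only in rows, so rows that do not move let the fingers close, or fill a call up. It gives the time, the measured TCP pose, the force, the opening and the grip force at its end, in the units of the state.
- manip.get_state(): the state, without advancing time (a new reading comes with each control period).
- optics.get_image(name): name is "side" or "top" or "wrist"; returns the picture (400x640x3 uint8, red, green, blue); there is no depth.
- optics.get_calibration(name): a dict with "fov_y" (degrees; the focal length in pixels is half the picture's height over the tangent of half this angle, whatever the lens; pixels are square), "cx", "cy" (the principal point, pixels), "dist_coeffs" ([k1, k2, p1, p2, k3] as OpenCV has them; the pictures are not rectified), "world_to_cam" (4x4, takes a point from world to camera coordinates). Camera axes: x right, y down, z forward; pixel columns grow to the right and rows downward; lengths in m; the calibration is good to about 2 mm. A picture is of the moment at which its call begins: read the wrist's pose just before it. get_calibration takes no time and is no camera call; for the wrist camera it gives the pose at the moment of the call.
- manip.sign_off(): hands the job in; it is judged then, once.
Trained networks look in the newest picture that a camera, given by its name, has taken for a name from the list of things; names that differ only in an ending like _2 or _b are one class to them, and where a whole thing is asked for, a point or a joint stands for the part that bears it (a point fixed in the world has none). Each returns a list of dicts, best first, with "p" (0 to 1); they miss things now and then, are a little off and sometimes report something else, mostly with a low value. They report only what shows in the picture. A call takes as long as a camera call. They do not tell look-alikes from the thing itself.
- finder.silhouettes(label, camera): "region" (400x640 bool, what is visible of it) and "box" ([centre column, centre row, width, height] in pixels, round what is visible of it).
- finder.tip_of(label, camera): "at" ([column, row] in pixels: a listed point, or the origin of a listed thing).
The state is a dict: "clock": time; "qpos": joint angles; "qd": joint speeds; "effort": joint torques, N m; "position": TCP position; "ee_rot": TCP orientation; "contact_force": force on the tool from outside, world axes, zero at the start; "moment": the same for the moment, N m; "width": finger opening in m; "gripper_force": force on a finger pad.
Only numpy, scipy, OpenCV 4.12 (cv2) and the standard library are available. Lean on these libraries where they do the work, as an engineer would, in place of code of your own. Each camera call takes 0.05 s, during which the arm holds its last target. There are 200 camera calls.

## Working session

There is one attempt and no reset: what is moved stays moved. The work goes in short steps, Python scripts to look and compute and a tool call to move; the robot and the scene stay as the last step left them, time stands still between calls to the robot, and variables do not carry over. Pictures are saved under pics/ and viewed, at most 10 in all, crops included, and the job is handed in when it is done.

Besides the shell and the picture viewer there is one more tool, called as name(argument=value, ...), one argument or row to a line, values as JSON. servo_tool: Moves the arm, as the interface text tells. Its arguments: {"type":"object","properties":{"increments":{"type":"array","items":{"type":"array","items":{"type":"number"}}},"squeeze":{"type":"number"}},"required":["increments"]}

```bash
mkdir -p pics; cat > h.py <<'E'
import numpy as np, cv2
from rig import manip, optics, finder
def cal(n):
    c=optics.get_calibration(n); f=200/np.tan(np.radians(c["fov_y"])/2)
    return np.array([[f,0,c["cx"]],[0,f,c["cy"]],[0,0,1]]),np.array(c["dist_coeffs"],float),np.array(c["world_to_cam"])
def ray(n,px,C=None):
    K,d,T=C or cal(n)
    u=cv2.undistortPoints(np.array([[px]],float),K,d)[0,0]
    R,t=T[:3,:3],T[:3,3]
    return -R.T@t, R.T@np.array([u[0],u[1],1])
def onz(n,px,z,C=None):
    o,v=ray(n,px,C); return o+v*(z-o[2])/v[2]
def proj(n,P,C=None):
    K,d,T=C or cal(n)
    return cv2.projectPoints(np.array(P,float).reshape(-1,1,3),cv2.Rodrigues(T[:3,:3])[0],T[:3,3],K,d)[0][:,0]
def tri(rs):
    A=0;b=0
    for o,v in rs:
        v=v/np.linalg.norm(v);M=np.eye(3)-np.outer(v,v);A=A+M;b=b+M@o
    return np.linalg.solve(A,b)
def save(n,fn):
    im=optics.get_image(n); cv2.imwrite("pics/"+fn,im[:,:,::-1]); return im
E
python3 - <<'E'
from h import *
np.set_printoptions(precision=4,suppress=True)
save("top","t0.png");save("side","s0.png")
zz={"rail_c":.022,"jig":0,"seat":.018,"guide":.045,"cam":.018,"lobe":.029,"peg":.071,"glue":0,"jar":0,"tape":0,"square":0,"offcut":0}
for l,z in zz.items():
    for n in("top","side"):
        for r in finder.tip_of(l,n)[:2]: print(l,n,round(r["p"],2),np.round(r["at"],1),onz(n,r["at"],z))
s=manip.get_state();print(s)
E
```

```text
rail_c top 0.94 [271.4 271.8] [0.318  0.1609 0.022 ]
rail_c top 0.72 [468.6 277. ] [ 0.2912 -0.3915  0.022 ]
rail_c side 0.88 [360.4 276.7] [ 0.4691 -0.2933  0.022 ]
rail_c side 0.81 [243.6 201.2] [0.3228 0.1577 0.022 ]
jig top 0.7 [326.9 114.3] [ 0.7743 -0.0071  0.    ]
jig top 0.57 [296. 197.] [0.5295 0.089  0.    ]
jig side 0.78 [312.3 197.9] [0.5337 0.0932 0.    ]
jig side 0.34 [319.1 182.7] [0.594  0.1567 0.    ]
seat top 0.66 [297.8 193.7] [0.5369 0.0831 0.018 ]
seat side 0.65 [312.6 196.7] [0.5265 0.0775 0.018 ]
guide top 0.92 [267.1 198.1] [0.5233 0.1681 0.045 ]
guide side 0.83 [295.9 176.4] [0.5142 0.1698 0.045 ]
cam top 0.8 [281.4 179.4] [0.5793 0.1294 0.018 ]
cam top 0.34 [216.2 269. ] [0.3289 0.3162 0.018 ]
cam side 0.58 [316.3 180.8] [0.579  0.1488 0.018 ]
lobe top 0.62 [283.8 177.3] [0.5835 0.1217 0.029 ]
lobe top 0.43 [325.8 112.3] [ 0.7711 -0.0026  0.029 ]
lobe side 0.69 [323.3 180.9] [0.5915 0.1234 0.029 ]
lobe side 0.67 [296.7 175.7] [0.5283 0.1929 0.029 ]
peg top 0.63 [257.7 156.3] [0.6369 0.19   0.071 ]
peg side 0.61 [323.2 160.1] [0.621 0.177 0.071]
glue top 0.89
[... 308 characters left out ...]
 side 0.96 [301.6 251.9] [ 0.3876 -0.1143  0.    ]
square top 0.68 [441.5 130.1] [ 0.7194 -0.3453  0.    ]
square side 0.9 [444.  259.9] [ 0.7201 -0.3376  0.    ]
offcut side 0.73 [400.3 216.1] [ 0.7281 -0.1212  0.    ]
{'clock': 1.3, 'qpos': array([ 1.135 ,  0.2759,  1.5049,  0.    ,  1.3607, -0.121 ]), 'qd': array([-0.001 , -0.0008, -0.0005, -0.0012, -0.0015, -0.0008]), 'effort': array([ -0.0002, -41.6679, -24.6089,  -0.0001,   0.0004,   0.    ]), 'position': array([0.178 , 0.5468, 0.2001]), 'ee_rot': array([0.    , 0.1567, 0.9876, 0.    ]), 'contact_force': array([-0.1705,  0.2337, -0.6551]), 'moment': array([-0.005 , -0.0237, -0.0016]), 'gripper_force': 0.0, 'width': 0.08526972555981228}
```

View pics/t0.png

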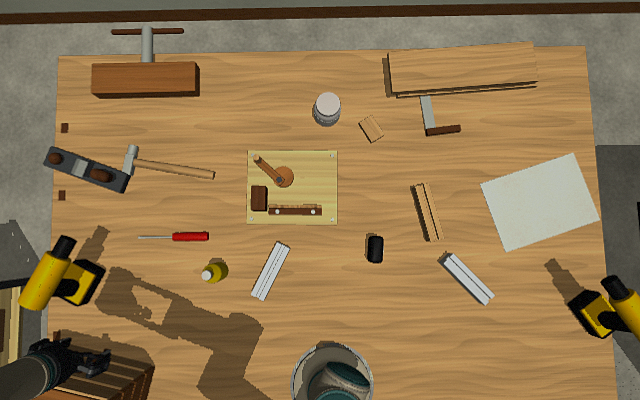

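View pics/s0.png

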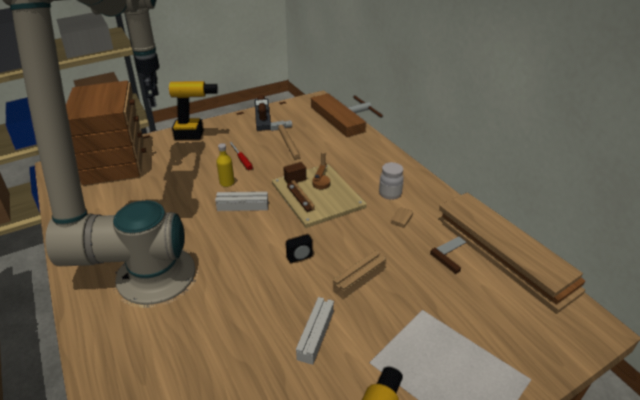

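The white grooved bars at top (270,270) and (467,277) are look-alikes. The pine rail is at top (427,211) and side (360,277). The jig's guide points towards world +y, its fence faces −x, and the cam lever points at about (257,156) in the top view. I'll fly over the jig for a wrist look on the way to the rail.

```bash
cat >> h.py <<'E'
from scipy.spatial.transform import Rotation as Ro
def R0():
    s=manip.get_state();q=s["ee_rot"];return np.array(s["position"]),Ro.from_quat([q[1],q[2],q[3],q[0]])
def down(yaw): # tool-y yaw deg, tool down
    y=np.radians(yaw);Y=np.array([np.cos(y),np.sin(y),0]);Z=np.array([0,0,-1.]);return Ro.from_matrix(np.c_[np.cross(Y,Z),Y,Z])
def plan(p,yaw,step=4.5,turn=8.,g=-1,start=None):
    p0,r0=start or R0();r1=down(yaw);dr=(r0.inv()*r1).as_rotvec(degrees=True);d=np.array(p)-p0
    n=int(np.ceil(max(np.linalg.norm(d)*100/step,np.linalg.norm(dr)/turn,1)))
    rows=[]
    P,R=p0.copy(),r0
    for i in range(n):
        t=(np.array(p)-P)/(n-i);w=(R.inv()*r1).as_rotvec(degrees=True)/(n-i)
        a=np.round(R.inv().apply(t)*100,2);w=np.round(w,1)
        P=P+R.apply(a/100);R=R*Ro.from_rotvec(w,degrees=True);rows.append([*a,*w,g])
    while len(rows)%5: rows.append([0]*6+[g])
    for i in range(0,len(rows),5): print("["+",".join("["+",".join("%g"%(x+0) for x in r)+"]" for r in rows[i:i+5])+"]")
E
python3 - <<'E'
from h import *
plan([.50,.085,.28],5)
r=[x for x in finder.silhouettes("rail_c","side")][:3]
save("top","t1.png")
for n in("top","side"):
  for x in finder.silhouettes("rail_c",n)[:4]:
    m=x["region"].astype(np.uint8);pts=np.argwhere(m)[:,::-1].astype(np.float32)
    print(n,x["p"],x["box"],cv2.minAreaRect(pts), onz(n,pts.mean(0),.03))
E
```

```text
[[-3.45,-2.61,-0.61,0,0,5.2,-1],[-3.68,-2.29,-0.61,0,0,5.1,-1],[-3.87,-1.95,-0.62,0,0,5.2,-1],[-4.03,-1.59,-0.61,0,0,5.1,-1],[-4.15,-1.23,-0.62,0,0,5.2,-1]]
[[-4.25,-0.85,-0.61,0,0,5.1,-1],[-4.3,-0.47,-0.62,0,0,5.2,-1],[-4.33,-0.07,-0.61,0,0,5.1,-1],[-4.32,0.31,-0.62,0,0,5.2,-1],[-4.27,0.7,-0.61,0,0,5.1,-1]]
[[-4.19,1.08,-0.62,0,0,5.2,-1],[-4.08,1.46,-0.61,0,0,5.1,-1],[-3.93,1.81,-0.62,0,0,5.2,-1],[0,0,0,0,0,0,-1],[0,0,0,0,0,0,-1]]
top 0.82 [268.8, 270.7, 38.7, 57.8] ((270.0, 271.0000305175781), (15.20526123046875, 59.92662048339844), 26.56505012512207) [0.32098392 0.16315642 0.03      ]
top 0.61 [428.2, 213.3, 30.6, 60.0] ((426.8308410644531, 212.96734619140625), (57.777835845947266, 19.259281158447266), 74.35775756835938) [ 0.47382103 -0.28132696  0.03      ]
top 0.59 [467.3, 280.4, 53.4, 53.3] ((466.7500305175781, 278.75), (62.93250274658203, 16.970561981201172), 45.0) [ 0.28781953 -0.38194801  0.03      ]
top 0.54 [291.5, 186.6, 88.3, 76.0] ((291.5, 187.0), (74.0, 91.0), 90.0) [0.5594369  0.10006328 0.03      ]
side 0.97 [314.9, 333.2, 36.1, 65.0] ((315.06805419921875, 330.2366943359375), (22.307695388793945, 68.0769271850586), 22.61986541748047) [ 0.27885    -0.39272349  0.03      ]
side 0.72 [240.7, 201.4, 54.8, 15.6] ((241.0, 200.99998474121094), (51.99999237060547, 17.999996185302734), 0.0) [0.31237055 0.15630363 0.03      ]
side 0.7 [359.6, 275.6, 55.5, 47.9] ((359.0, 274.0000305175781), (22.800003051757812, 60.80000305175781), 53.13010025024414) [ 0.46440532 -0.29086792  0.03      ]
```

servo_tool(
  increments=[
    [-3.4,-2.6,-0.6,0,0,5.2,-1],
    [-3.7,-2.3,-0.6,0,0,5.1,-1],
    [-3.9,-1.9,-0.6,0,0,5.2,-1],
    [-4,-1.6,-0.6,0,0,5.1,-1],
    [-4.2,-1.2,-0.6,0,0,5.2,-1],
  ],
)

```text
clock: 2.0
position: [0.303, 0.3681, 0.2305]
ee_rot: [0.0, 0.375, 0.927, 0.0]
contact_force: [1.3, -0.1, -0.3]
width: 0.0854
gripper_force: 0.0
```

servo_tool(
  increments=[
    [-4.2,-0.9,-0.6,0,0,5.1,-1],
    [-4.3,-0.5,-0.6,0,0,5.2,-1],
    [-4.3,-0.1,-0.6,0,0,5.1,-1],
    [-4.3,0.3,-0.6,0,0,5.2,-1],
    [-4.3,0.7,-0.6,0,0,5.1,-1],
  ],
)

```text
clock: 2.5
position: [0.4255, 0.1901, 0.2606]
ee_rot: [0.0, 0.572, 0.82, 0.0]
contact_force: [0.8, -0.1, 0.3]
width: 0.0853
gripper_force: 0.0
```

servo_tool(
  increments=[
    [-4.2,1.1,-0.6,0,0,5.2,-1],
    [-4.1,1.5,-0.6,0,0,5.1,-1],
    [-3.9,1.8,-0.6,0,0,5.2,-1],
    [0,0,0,0,0,0,-1],
    [0,0,0,0,0,0,-1],
  ],
)

```text
clock: 3.0
position: [0.4998, 0.0847, 0.2779]
ee_rot: [-0.0, 0.676, 0.737, -0.0]
contact_force: [0.0, 0.2, -0.3]
width: 0.0856
gripper_force: 0.0
```

```bash
python3 - <<'E'
from h import *
np.set_printoptions(precision=4,suppress=True)
print(R0()[0],manip.get_state()["clock"])
im=optics.get_image("wrist");K,d,T=cal("wrist");np.savez("w0.npz",im=im,K=K,d=d,T=T)
cv2.imwrite("pics/w0.png",im[:,:,::-1])
print("cam at",-T[:3,:3].T@T[:3,3])
C=(K,d,T)
zz={"jig":0,"seat":.018,"guide":.045,"cam":.018,"lobe":.029,"peg":.071}
for l,z in zz.items():
    for r in finder.tip_of(l,"wrist")[:2]: print(l,round(r["p"],2),np.round(r["at"],1),onz("wrist",r["at"],z,C))
plan([.469,-.288,.25],-73.4)
E
```

```text
[0.4998 0.0847 0.2779] 3.0
cam at [0.4927 0.1596 0.4507]
jig 0.79 [339.2 145.7] [0.5272 0.0938 0.    ]
seat 0.78 [337.8 150.6] [0.5247 0.0901 0.018 ]
guide 0.59 [343.3  81.7] [0.5209 0.1717 0.045 ]
cam 0.64 [380.9 118.5] [0.5732 0.1339 0.018 ]
lobe 0.58 [390.  131.6] [0.5842 0.1202 0.029 ]
peg 0.69 [448.7  69.3] [0.6265 0.1928 0.071 ]
[[-3.7,-0.63,0.28,0,0,7.8,-1],[-3.75,-0.12,0.28,0,0,7.9,-1],[-3.73,0.4,0.28,0,0,7.8,-1],[-3.65,0.9,0.28,0,0,7.9,-1],[-3.49,1.39,0.28,0,0,7.8,-1]]
[[-3.27,1.85,0.28,0,0,7.9,-1],[-2.98,2.28,0.28,0,0,7.8,-1],[-2.64,2.67,0.28,0,0,7.9,-1],[-2.25,3,0.29,0,0,7.8,-1],[-1.83,3.29,0.28,0,0,7.9,-1]]
```

View pics/w0.png

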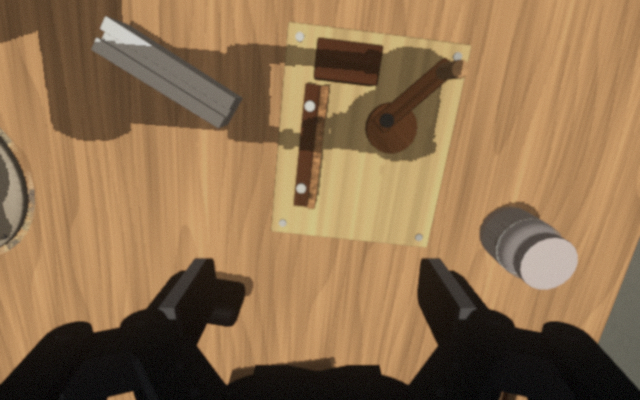

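The wrist view shows the jig clearly: base corners near (292,23), (470,45), (426,246) and (272,231), guide at (348,60), fence at (308,145), cam at (388,122), peg top at (456,67). I'll fit the jig pose from the corners while flying to the rail.

servo_tool(
  increments=[
    [-3.7,-0.6,0.3,0,0,7.8,-1],
    [-3.7,-0.1,0.3,0,0,7.9,-1],
    [-3.7,0.4,0.3,0,0,7.8,-1],
    [-3.6,0.9,0.3,0,0,7.9,-1],
    [-3.5,1.4,0.3,0,0,7.8,-1],
  ],
)

```text
clock: 3.85
position: [0.4848, -0.1013, 0.2632]
ee_rot: [0.0, 0.885, 0.466, 0.0]
contact_force: [0.3, -0.2, -0.5]
width: 0.0852
gripper_force: 0.0
```

servo_tool(
  increments=[
    [-3.3,1.8,0.3,0,0,7.9,-1],
    [-3,2.3,0.3,0,0,7.8,-1],
    [-2.6,2.7,0.3,0,0,7.9,-1],
    [-2.2,3,0.3,0,0,7.8,-1],
    [-1.8,3.3,0.3,0,0,7.9,-1],
  ],
)

```text
clock: 4.35
position: [0.4703, -0.2886, 0.2481]
ee_rot: [0.0, 0.99, 0.141, 0.0]
contact_force: [1.0, 0.3, 0.0]
width: 0.0852
gripper_force: 0.0
```

servo_tool(
  increments=[
    [0,0,0,0,0,0,-1],
    [0,0,0,0,0,0,-1],
    [0,0,0,0,0,0,-1],
    [0,0,0,0,0,0,-1],
    [0,0,0,0,0,0,-1],
  ],
)

```text
clock: 4.85
position: [0.4706, -0.2866, 0.2485]
ee_rot: [0.0, 0.99, 0.144, 0.0]
contact_force: [0.2, 0.9, -0.5]
width: 0.0857
gripper_force: 0.0
```

```bash
python3 - <<'E'
from h import *
np.set_printoptions(precision=4,suppress=True)
z=np.load("w0.npz");C=(z["K"],z["d"],z["T"]);im=z["im"]
g=cv2.cvtColor(im,cv2.COLOR_RGB2GRAY)
c=np.array([[292,23],[470,45],[426,246],[272,231]],np.float32)
# board edges: fit lines to the strongest gradients in blue-yellow colour channel along each side
ch=cv2.cvtColor(im,cv2.COLOR_RGB2LAB)[:,:,2].astype(float)*0+cv2.GaussianBlur(cv2.cvtColor(im,cv2.COLOR_RGB2LAB)[:,:,1].astype(float),(3,3),0)
from scipy.ndimage import map_coordinates as mc
L=[]
for i in range(4):
    a,b=c[i],c[(i+1)%4];u=(b-a)/np.linalg.norm(b-a);n=np.array([u[1],-u[0]]);pts=[]
    for t in np.linspace(.08,.92,60):
        q=a+t*(b-a);s=np.arange(-6,6.1,.25);xy=q[:,None]+n[:,None]*s
        v=mc(ch,[xy[1],xy[0]],order=1);dv=np.abs(np.gradient(v));k=dv.argmax();pts.append(q+n*s[k])
    pts=np.array(pts,np.float32)
    vx,vy,x0,y0=cv2.fitLine(pts,cv2.DIST_HUBER,0,.5,.01).ravel();L.append(np.cross([x0,y0,1],[x0+vx,y0+vy,1]))
cc=[]
for i in range(4):
    p=np.cross(L[i-1],L[i]);cc.append(p[:2]/p[2])
print(np.array(cc))
W=np.array([onz("wrist",p,.018,C)[:2] for p in cc]);J=np.array([[.14,.08],[.14,-.135],[-.12,-.135],[-.12,.08]])
H=(J-J.mean(0)).T@(W-W.mean(0));U,S,V=np.linalg.svd(H);R=V.T@U.T;t=W.mean(0)-R@J.mean(0)
print("jig",t,np.degrees(np.arctan2(R[1,0],R[0,0])),"res mm",(J@R.T+t-W)*1e3)
def j(px,zz): return R.T@(onz("wrist",px,zz,C)[:2]-t)*1e3
print("fence edges z.0385",[j(p,.0385) for p in((326,85),(313,208))],"guide top",[j(p,.072) for p in((314,78),(380,84))],"peg",j((458,66),.096),"pivot",j((386.5,120),.047))
np.savez("jig.npz",R=R,t=t)
print(R0()[0],manip.get_state()["clock"])
im=optics.get_image("wrist");K,d,T=cal("wrist");np.savez("w1.npz",im=im,K=K,d=d,T=T)
cv2.imwrite("pics/w1.png",im[:,:,::-1])
for r in finder.tip_of("rail_c","wrist")[:2]: print(r["p"],r["at"],onz("wrist",r["at"],.022,(K,d,T)))
for x in finder.silhouettes("rail_c","wrist")[:2]:
    print(x["p"],x["box"],cv2.minAreaRect(np.argwhere(x["region"])[:,::-1].astype(np.float32)))
E
```

```text
[[287.6394  20.7465]
 [471.4188  44.4569]
 [426.3624 247.2519]
 [270.2779 230.8115]]
jig [0.5282 0.0913] 88.38572033950784 res mm [[-0.7014  0.7632]
 [ 0.784   0.8034]
 [ 0.4523 -0.7918]
 [-0.5349 -0.7748]]
fence edges z.0385 [array([74.5687, 28.0807]), array([-73.4215,  26.469 ])] guide top [array([79.4402, 42.0202]), array([ 81.4229, -26.8842])] peg [105.7553 -94.9192] pivot [ 44.4815 -44.9611]
[ 0.4706 -0.2866  0.2485] 4.85
0.95 [313.0, 154.7] [ 0.473 -0.282  0.022]
0.84 [346.6, 307.2] [ 0.2884 -0.3829  0.022 ]
0.95 [345.2, 306.6, 78.4, 115.9] ((346.07745361328125, 307.4566650390625), (124.27188110351562, 37.35108947753906), 60.7807502746582)
0.66 [314.1, 152.8, 51.3, 142.2] ((314.5554504394531, 153.21603393554688), (37.12952423095703, 143.97386169433594), 4.044486045837402)
```

View pics/w1.png

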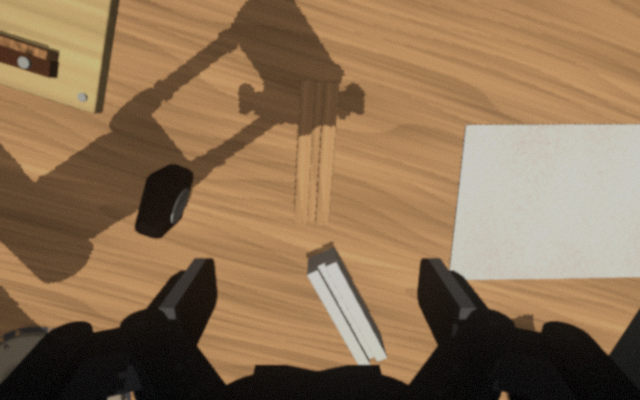

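The rail runs from (298–340,82) down to (294–330,224) with its groove up. The red-handled tools are clear of it, and the white bar is at (346,307). Next I'll locate the edges precisely.

```bash
python3 - <<'E'
from h import *
np.set_printoptions(precision=4,suppress=True)
z=np.load("w1.npz");C=(z["K"],z["d"],z["T"]);im=z["im"]
print("cam",-C[2][:3,:3].T@C[2][:3,3])
for p in((299,81),(342,81),(294,223),(330,225),(313,154.7)): print(p,onz("wrist",p,.044,C))
cr=im[65:240,250:390,::-1];cv2.imwrite("pics/w1c.png",cv2.resize(cr,None,fx=3.4,fy=3.4,interpolation=cv2.INTER_CUBIC))
E
```

```text
cam [ 0.5425 -0.2659  0.4213]
(299, 81) [ 0.5465 -0.2456  0.044 ]
(342, 81) [ 0.5592 -0.2882  0.044 ]
(294, 223) [ 0.3935 -0.2825  0.044 ]
(330, 225) [ 0.4031 -0.3234  0.044 ]
(313, 154.7) [ 0.4768 -0.2811  0.044 ]
```

View pics/w1c.png

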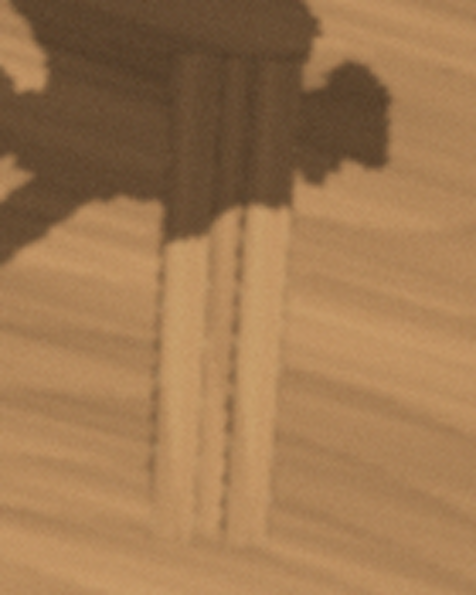

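Rail centre is about (0.475, −0.285) with yaw 13.4°. The measured length of 158 mm and width of about 39 mm agree with what's given. I'll grip it 20 mm behind centre, high enough to clear the fence.

```bash
python3 - <<'E'
from h import *
plan([.4553,-.2893,.075],-76.6)
plan([.4553,-.2893,.030],-76.6,step=1.2,start=(np.array([.4553,-.2893,.075]),down(-76.6)))
E
```

```text
[[-0.38,-0.06,4.33,0,0,0.8,-1],[-0.38,-0.05,4.33,0,0,0.8,-1],[-0.39,-0.05,4.34,0,0,0.8,-1],[-0.38,-0.04,4.33,0,0,0.7,-1],[0,0,0,0,0,0,-1]]
[[0,0,1.12,0,0,0,-1],[0,0,1.13,0,0,0,-1],[0,0,1.12,0,0,0,-1],[0,0,1.13,0,0,0,-1],[0,0,0,0,0,0,-1]]
```

servo_tool(
  increments=[
    [-0.38,-0.05,4.3,0,0,0.8,-1],
    [-0.38,-0.05,4.3,0,0,0.8,-1],
    [-0.39,-0.05,4.3,0,0,0.8,-1],
    [-0.38,-0.05,4.3,0,0,0.8,-1],
    [0,0,0,0,0,0,-1],
  ],
)

```text
clock: 5.5
position: [0.4505, -0.2862, 0.071]
ee_rot: [-0.005, 0.993, 0.115, -0.005]
contact_force: [-1.0, 0.9, -0.5]
width: 0.0852
gripper_force: 0.0
```

servo_tool(
  increments=[
    [0,0,1.2,0,0,0,-1],
    [0,0,1.2,0,0,0,-1],
    [0,0,1.1,0,0,0,-1],
    [0,0,1.1,0,0,0,-1],
    [0,0,0,0,0,0,-1],
  ],
)

```text
clock: 6.0
position: [0.4544, -0.2892, 0.0289]
ee_rot: [-0.001, 0.993, 0.116, -0.001]
contact_force: [-0.1, 0.7, -0.3]
width: 0.0853
gripper_force: 0.0
```

servo_tool(
  increments=[
    [0,0,0,0,0,0,1],
    [0,0,0,0,0,0,1],
    [0,0,0,0,0,0,1],
    [0,0,0,0,0,0,1],
    [0,0,0,0,0,0,1],
  ],
  squeeze=60,
)

```text
clock: 6.5
position: [0.4552, -0.2899, 0.0303]
ee_rot: [0.0, 0.993, 0.115, 0.0]
contact_force: [-0.4, 0.3, -0.6]
width: 0.0124
gripper_force: 0.0
```

The fingers closed to 12 mm, so they missed the rail. I'll look.

```bash
python3 - <<'E'
from h import *
np.set_printoptions(precision=4,suppress=True)
s=manip.get_state();print(s["width"],s["gripper_force"],s["position"])
a=save("wrist","w2.png");b=save("side","s2.png")
cv2.imwrite("pics/ws2.png",np.vstack([cv2.resize(a,None,fx=.75,fy=.75),cv2.resize(b[180:350,240:480],(480,340),interpolation=cv2.INTER_CUBIC)[:300]])[:,:,::-1])
E
```

```text
0.012434326628664321 0.0 [ 0.4552 -0.2899  0.0303]
```

View pics/ws2.png

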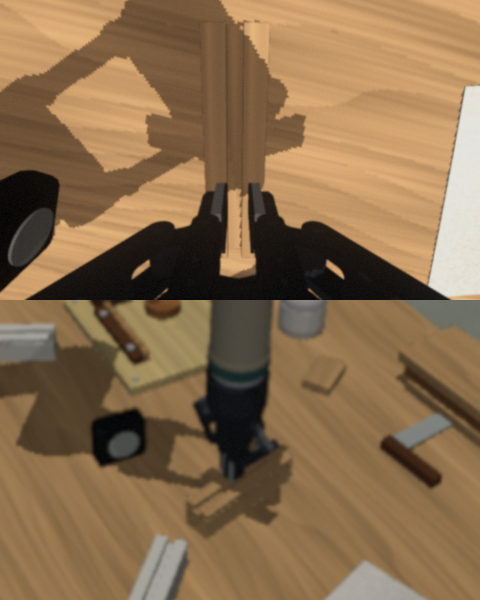

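```bash
python3 - <<'E'
from h import *
np.set_printoptions(precision=1,suppress=True)
p,r=R0()
for dz in(.008,0,-.011,-.02):
    print(dz,[proj("wrist",p+r.apply([0,y,dz]))[0] for y in(-.0062,.0062)])
y=np.radians(13.4);ax=np.array([np.cos(y),np.sin(y),0]);ay=np.array([-np.sin(y),np.cos(y),0]);c=np.array([.4748,-.28465,0])
for z in(0,.044): print(z,[proj("wrist",c+a*.08*ax+b*.02*ay+[0,0,z])[0] for a in(1,-1) for b in(1,-1)])
s=manip.get_state();print(s["width"],s["contact_force"],s["clock"])
im=cv2.imread("pics/w2.png")[20:390,220:430];cv2.imwrite("pics/w2c.png",cv2.resize(im,None,fx=1.6,fy=1.6,interpolation=cv2.INTER_CUBIC))
E
```

```text
0.008 [array([304.9, 230. ]), array([327. , 229.9])]
0 [array([304.4, 235.7]), array([327.4, 235.6])]
-0.011 [array([303.7, 244.3]), array([328. , 244.3])]
-0.02 [array([303. , 252.2]), array([328.6, 252.1])]
0 [array([277.3,  41.8]), array([351.3,  41.6]), array([285.9, 299.3]), array([345.2, 299.2])]
0.044 [array([265.8,  27.7]), array([361.3,  27.4]), array([279.2, 344.8]), array([351.4, 344.6])]
0.0004146642052431427 [ 0.7  0.8 -0.2] 6.6
```

View pics/w2c.png

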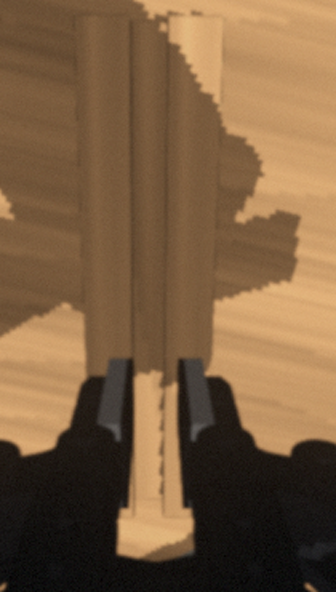

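The rail is where I measured it, but the pads (tip edges at crop (132,358) and (180,358)) sit above the rail top. I'll work out how far ahead the fingertips really reach.

```bash
python3 - <<'E'
from h import *
np.set_printoptions(precision=1,suppress=True)
p,r=R0()
for x in(-.011,0,.011):
  for dz in(.008,-.005,-.02,-.03,-.04,-.05):
    print(x,dz,proj("wrist",[p+r.apply([x,y,dz]) for y in(-.0425,-.0062,.0062,.0425)]).ravel())
print(manip.get_state()["qpos"], r.as_matrix())
import cv2
a=cv2.imread("pics/w1.png")[230:400,150:490];b=save("wrist","w3.png")[230:400,150:490,::-1]
cv2.imwrite("pics/w13.png",cv2.resize(np.vstack([a,b]),None,fx=1.7,fy=1.7))
E
```

```text
-0.011 0.008 [241.7 247.8 305.1 247.8 326.8 247.8 390.3 247.7]
-0.011 -0.005 [236.7 258.3 304.3 258.3 327.5 258.3 395.2 258.2]
-0.011 -0.02 [230.  272.3 303.3 272.4 328.4 272.3 401.7 272.2]
-0.011 -0.03 [224.9 283.  302.5 283.1 329.  283.1 406.6 282.9]
-0.011 -0.04 [219.2 295.  301.6 295.1 329.8 295.1 412.2 294.9]
-0.011 -0.05 [212.7 308.6 300.6 308.8 330.7 308.8 418.5 308.5]
0 0.008 [240.4 230.  304.9 230.  327.  229.9 391.5 229.9]
0 -0.005 [235.2 239.5 304.1 239.5 327.6 239.4 396.5 239.3]
0 -0.02 [228.3 252.1 303.  252.2 328.6 252.1 403.3 252. ]
0 -0.03 [223.  261.9 302.2 261.9 329.3 261.9 408.5 261.7]
0 -0.04 [217.  272.8 301.2 272.9 330.1 272.9 414.3 272.7]
0 -0.05 [210.2 285.2 300.2 285.4 331.  285.3 420.9 285.1]
0.011 0.008 [239.1 211.5 304.7 211.5 327.1 211.5 392.7 211.4]
0.011 -0.005 [233.7 219.9 303.8 219.9 327.8 219.9 398.  219.8]
0.011 -0.02 [226.5 231.2 302.7 231.2 328.8 231.1 405.  231. ]
0.011 -0.03 [221.  239.8 301.8 239.8 329.5 239.8 410.4 239.7]
0.011 -0.04 [214.7 249.6 300.8 249.6 330.3 249.6 416.5 249.4]
0.011 -0.05 [207.6 260.7 299.7 260.8 331.3 260.7 423.4 260.5]
[-0.7  0.4  1.8  0.   0.9  0.6] [[ 1.   0.2  0. ]
 [ 0.2 -1.  -0. ]
 [ 0.   0.  -1. ]]
```

View pics/w13.png

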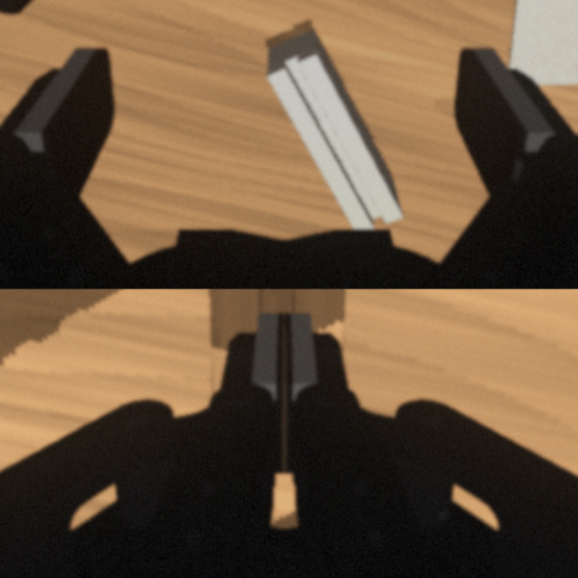

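```bash
python3 - <<'E'
from h import *
np.set_printoptions(precision=1,suppress=True)
p,r=R0();print(p)
for z in(.022,.044,.055,.066,.08): print(z,proj("side",[p[0],p[1],z])[0])
b=cv2.imread("pics/s2.png")[215:305,310:410];cv2.imwrite("pics/s2c.png",cv2.resize(b,None,fx=6,fy=6,interpolation=cv2.INTER_CUBIC))
E
```

```text
[ 0.5 -0.3  0. ]
0.022 [355.2 277.8]
0.044 [355.5 271.9]
0.055 [355.7 268.9]
0.066 [355.9 265.8]
0.08 [356.2 261.9]
```

View pics/s2c.png

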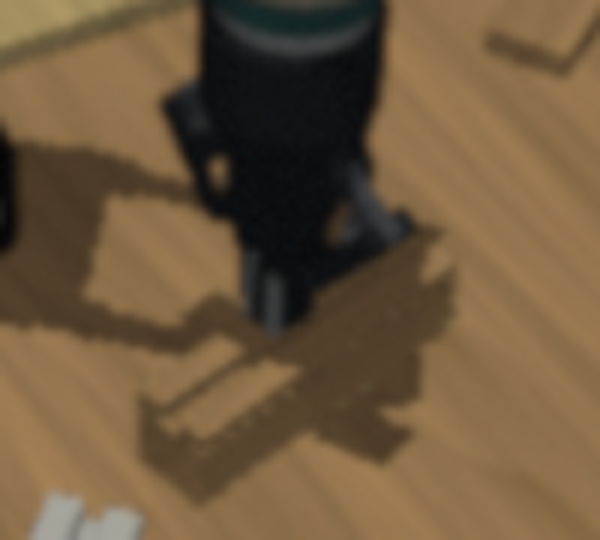

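The side view puts the shut fingertips near (356,270), so z ≈ 0.055–0.065. That is well above the rail and about 35 mm shorter than the tool data say; the wrist view agrees. I'll open, go 35 mm lower and close again, watching the force.

servo_tool(
  increments=[
    [0,0,0,0,0,0,-1],
    [0,0,0,0,0,0,-1],
    [0,0,0,0,0,0,-1],
    [0,0,0,0,0,0,-1],
    [0,0,0,0,0,0,-1],
  ],
)

```text
clock: 7.15
position: [0.4551, -0.2898, 0.03]
ee_rot: [-0.0, 0.993, 0.115, -0.0]
contact_force: [0.0, -0.1, -0.1]
width: 0.0722
gripper_force: 0.0
```

servo_tool(
  increments=[
    [0,0,0.8,0,0,0,-1],
    [0,0,0.8,0,0,0,-1],
    [0,0,0.7,0,0,0,-1],
    [0,0,0.7,0,0,0,-1],
    [0,0,0.5,0,0,0,-1],
  ],
)

```text
clock: 7.65
position: [0.4547, -0.2895, -0.006]
ee_rot: [-0.0, 0.993, 0.115, -0.0]
contact_force: [-0.0, -0.2, 0.3]
width: 0.0852
gripper_force: 0.0
```

servo_tool(
  increments=[
    [0,0,0,0,0,0,1],
    [0,0,0,0,0,0,1],
    [0,0,0,0,0,0,1],
    [0,0,0,0,0,0,1],
    [0,0,0,0,0,0,1],
  ],
  squeeze=50,
)

```text
clock: 8.15
position: [0.4555, -0.2902, -0.0044]
ee_rot: [0.0, 0.993, 0.115, 0.001]
contact_force: [0.3, 0.4, 2.1]
width: 0.0389
gripper_force: 52.8
```

Gripped: width 39 mm, 53 N. Next, lift and carry.

```bash
python3 - <<'E'
from h import *
p,r=R0()
a=p+[0,0,.12]; plan(a,-76.6,step=3,g=1)
b=[.5275,.061,.116]; plan(b,-1.4,step=4.2,turn=7,g=1,start=(a,r))
E
```

```text
[[0,0,-3,0,0,0,1],[0,0,-3,0,0,0,1],[0.01,0.01,-3,0,0,-0.1,1],[0,0,-3,0.1,-0.1,0,1],[0,0,0,0,0,0,1]]
[[1.37,-2.96,-0.01,0,0,-6.8,1],[1.71,-2.77,0,0,0,-6.9,1],[2.03,-2.55,-0.01,0,0,-6.8,1],[2.32,-2.29,0,0,0,-6.9,1],[2.58,-2,-0.01,0,0,-6.8,1]]
[[2.79,-1.68,0,0,0,-6.9,1],[2.98,-1.33,-0.01,0,0,-6.8,1],[3.11,-0.96,0,0,0,-6.9,1],[3.2,-0.59,-0.01,0,0,-6.8,1],[3.25,-0.2,0,0,0,-6.9,1]]
[[3.26,0.19,-0.01,0.1,0,-6.8,1],[0,0,0,0,0,0,1],[0,0,0,0,0,0,1],[0,0,0,0,0,0,1],[0,0,0,0,0,0,1]]
```

servo_tool(
  increments=[
    [0,0,-2,0,0,0,1],
    [0,0,-3,0,0,0,1],
    [0,0,-3,0,0,0,1],
    [0,0,-3,0,0,0,1],
    [0,0,-1,0,0,0,1],
  ],
)

```text
clock: 8.65
position: [0.4565, -0.291, 0.118]
ee_rot: [0.002, 0.993, 0.116, 0.002]
contact_force: [0.7, -1.4, -1.6]
width: 0.0392
gripper_force: 52.5
```

servo_tool(
  increments=[
    [1.4,-3,0,0,0,-6.8,1],
    [1.7,-2.8,0,0,0,-6.9,1],
    [2,-2.5,0,0,0,-6.8,1],
    [2.3,-2.3,0,0,0,-6.9,1],
    [2.6,-2,0,0,0,-6.8,1],
  ],
)

```text
clock: 9.15
position: [0.4869, -0.1284, 0.1139]
ee_rot: [-0.001, 0.915, 0.405, -0.001]
contact_force: [0.5, -0.1, -1.7]
width: 0.0391
gripper_force: 52.4
```

servo_tool(
  increments=[
    [2.8,-1.7,0,0,0,-6.9,1],
    [3,-1.3,0,0,0,-6.8,1],
    [3.1,-1,0,0,0,-6.9,1],
    [3.2,-0.6,0,0,0,-6.8,1],
    [3.2,-0.2,0,0,0,-6.9,1],
  ],
)

```text
clock: 9.65
position: [0.5193, 0.0309, 0.1139]
ee_rot: [-0.001, 0.754, 0.656, -0.001]
contact_force: [1.2, -0.7, -0.7]
width: 0.039
gripper_force: 52.3
```

servo_tool(
  increments=[
    [3.3,0.2,0,0,0,-6.8,1],
    [0,0,0,0,0,0,1],
    [0,0,0,0,0,0,1],
    [0,0,0,0,0,0,1],
    [0,0,0,0,0,0,1],
  ],
)

```text
clock: 10.15
position: [0.5263, 0.0608, 0.1147]
ee_rot: [-0.0, 0.717, 0.698, -0.0]
contact_force: [-0.1, -0.4, 0.1]
width: 0.0388
gripper_force: 52.4
```

```bash
python3 - <<'E'
from h import *
np.set_printoptions(precision=4,suppress=True)
p,r=R0();s=manip.get_state();print(p,s["clock"],s["width"],s["gripper_force"],np.degrees(np.arctan2(*r.apply([0,1,0])[[1,0]])))
plan([.5275,.061,.056],-1.4,g=1,step=1.5)
im=save("wrist","w4.png");save("side","s4.png");K,d,T=cal("wrist");np.savez("w4.npz",im=im,K=K,d=d,T=T)
print("cam",-T[:3,:3].T@T[:3,3])
for l in("guide","rail_c","cam","peg","lobe"):
    for x in finder.silhouettes(l,"wrist")[:2]: print(l,x["p"],x["box"])
    for x in finder.tip_of(l,"wrist")[:1]: print(l,x)
# predicted rail & jig outlines
t=np.array([.5282,.0913]);th=np.radians(88.6);jx=np.array([np.cos(th),np.sin(th)]);jy=np.array([-jx[1],jx[0]])
J=lambda x,y,z:[*(t+jx*x+jy*y),z]
print("guide top front",proj("wrist",[J(.08,.044,.072),J(.08,-.024,.072)]))
print("rail top far end",proj("wrist",[p+r.apply([.1001,y,-(-.0045+0)-.044-.0045+0*y]) for y in(.02,-.02)]), "p[2] rail top=",p[2]+.0045+.044)
E
```

```text
[0.5263 0.0608 0.1147] 10.15 0.03878181669665091 52.405139207839966 -1.5344794231992371
[[0.01,0.03,1.47,0,0,0,1],[0,0.03,1.47,0,0,0,1],[0.01,0.03,1.47,0,0,-0.1,1],[0,0.03,1.46,0,0,0,1],[0,0,0,0,0,0,1]]
cam [0.5285 0.1354 0.2878]
guide 0.89 [306.1, 17.5, 121.2, 34.2]
guide 0.24 [434.8, 74.8, 120.8, 142.5]
rail_c 0.75 [313.6, 191.2, 126.7, 364.7]
rail_c 0.59 [79.2, 75.2, 156.5, 128.7]
rail_c {'at': [31.7, 62.4], 'p': 0.75}
cam 0.74 [434.2, 77.6, 122.0, 146.5]
cam {'at': [380.6, 92.0], 'p': 0.71}
peg 0.88 [433.2, 74.0, 122.3, 148.1]
lobe 0.93 [433.8, 74.6, 125.0, 146.4]
lobe {'at': [392.9, 109.3], 'p': 0.57}
guide top front [[240.5847  26.711 ]
 [360.148   26.4008]]
rail top far end [[375.5071  14.8119]
 [256.9769  14.6783]] p[2] rail top= 0.16324502285084824
```

View pics/w4.png

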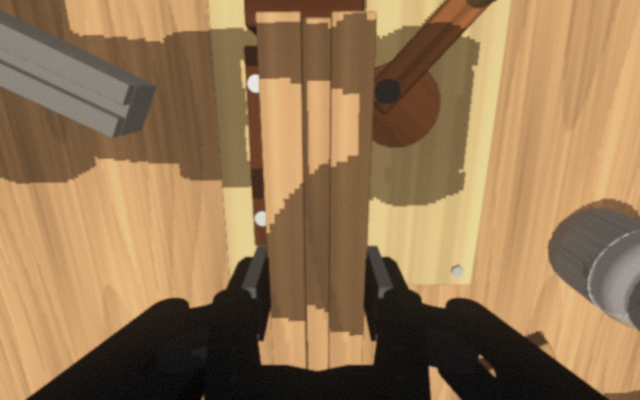

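The rail is held straight and level, far corners at (257,11) and (376,12) as predicted. The guide's box is about 6 px right of the prediction, so I'll cross-check the jig's y with this closer view: base edges (209,0)→(230,262) and (511,0)→(470,285), pivot (387,91).

```bash
python3 - <<'E'
from h import *
from scipy.ndimage import map_coordinates as mc
np.set_printoptions(precision=1,suppress=True)
t=np.array([.5282,.0913]);th=np.radians(88.6);jx=np.array([np.cos(th),np.sin(th)]);jy=np.array([-jx[1],jx[0]]);A=np.array([jx,jy])
def edge(im,a,b,chn,w=6):
    ch=cv2.GaussianBlur(cv2.cvtColor(im,cv2.COLOR_RGB2LAB)[:,:,chn].astype(float),(3,3),0)
    a=np.array(a,float);b=np.array(b,float);u=(b-a)/np.linalg.norm(b-a);n=np.array([-u[1],u[0]]);o=[]
    s=np.arange(-w,w+.1,.25)
    for f in np.linspace(.05,.95,40):
        q=a+f*(b-a);xy=q[:,None]+n[:,None]*s;v=mc(ch,[xy[1],xy[0]],order=1);g=np.abs(np.gradient(v))
        k=g.argmax();o.append(q+n*s[k])
    vx,vy,x0,y0=cv2.fitLine(np.array(o,np.float32),cv2.DIST_HUBER,0,.5,.01).ravel();v=np.array([vx,vy]);q=np.array([x0,y0])
    return [q+v*((e-q)@v) for e in(a,b)]
z4=np.load("w4.npz");C4=(z4["K"],z4["d"],z4["T"]);z0=np.load("w0.npz");C0=(z0["K"],z0["d"],z0["T"])
def rep(nm,im,C,a,b,z,chs=(0,1)):
    for c in chs:
        e=edge(im,a,b,c);print(nm,c,np.array(e).ravel(),[A@(onz("wrist",q,z,C)[:2]-t)*1e3 for q in e])
i0,i4=z0["im"],z4["im"]
rep("w4 right -135",i4,C4,(505,40),(474,260),.018,(1,2)); rep("w4 left 80",i4,C4,(214,40),(228,250),.018,(1,2))
rep("w4 near -120",i4,C4,(400,285),(465,285),.018,(0,1,2))
rep("w0 guide face top",i0,C0,(322,79),(372,84),.072)
rep("w0 guide +y",i0,C0,(317,45),(315,72),.072); rep("w0 guide -y",i0,C0,(383,50),(380,78),.072)
rep("w0 left 80",i0,C0,(291,30),(273,225),.018,(1,2));rep("w0 right -135",i0,C0,(467,60),(430,235),.018,(1,2))
rep("w0 far 140",i0,C0,(300,23),(460,43),.018,(1,2));rep("w0 near -120",i0,C0,(280,232),(420,246),.018,(1,2))
print("pivot",A@(onz("wrist",(387,91),.05,C4)[:2]-t)*1e3)
E
```

```text
w4 right -135 1 [506.   40.1 473.6 259.9] [array([  79. , -135.8]), array([ -96.5, -134.7])]
w4 right -135 2 [504.9  40.  476.1 260.3] [array([  79.1, -135. ]), array([ -96.9, -137. ])]
w4 left 80 1 [210.   40.3 226.7 250.1] [array([79.1, 77.3]), array([-86.3,  78.2])]
w4 left 80 2 [211.4  40.2 227.7 250. ] [array([79.1, 76.3]), array([-86.2,  77.4])]
w4 near -120 0 [400.  283.3 465.  283.3] [array([-119.1,  -72.3]), array([-119.5, -130.1])]
w4 near -120 1 [400.  286.  464.9 283.5] [array([-121.8,  -72.5]), array([-119.7, -130.1])]
w4 near -120 2 [400.  285.4 465.  283.6] [array([-121.2,  -72.4]), array([-119.8, -130.1])]
w0 guide face top 0 [321.9  80.2 371.7  86.2] [array([78.4, 33.4]), array([ 78.2, -19. ])]
w0 guide face top 1 [322.1  78.4 372.   84.3] [array([80.1, 33.4]), array([ 80.1, -18.9])]
w0 guide +y 0 [316.7  45.  313.2  71.8] [array([111.5,  42.5]), array([85.6, 43.2])]
w0 guide +y 1 [316.8  45.  314.7  72. ] [array([111.5,  42.3]), array([85.6, 41.7])]
w0 guide -y 0 [382.4  49.9 378.1  77.7] [array([114.3, -24.3]), array([ 87.3, -24.2])]
w0 guide -y 1 [381.4  49.7 376.7  77.4] [array([114.4, -23.3]), array([ 87.4, -22.8])]
w0 left 80 1 [286.9  29.7 270.7 224.8] [array([130.2,  78.8]), array([-110.2,   80. ])]
w0 left 80 2 [288.   29.8 272.4 224.9] [array([130.3,  77.5]), array([-110.1,   77.7])]
w0 right -135 1 [468.   60.2 429.2 234.8] [array([ 121.4, -134.8]), array([-101.1, -134.1])]
w0 right -135 2 [466.7  59.9 428.8 234.7] [array([ 121.6, -133.2]), array([-101.1, -133.5])]
w0 far 140 1 [300.1  22.5 460.   42.8] [array([139.3,  64.6]), array([ 138.9, -121.2])]
w0 far 140 2 [300.   23.3 459.9  43.6] [array([138.4,  64.6]), array([ 138. , -121.3])]
w0 near -120 1 [280.  231.7 419.9 246.6] [array([-118.7,   66.8]), array([-119.7, -125.1])]
w0 near -120 2 [280.  232.  420.1 244.9] [array([-119.2,   66.8]), array([-117.1, -124.8])]
pivot [ 43.6 -45.4]
```

Jig frame y offset is −1 mm, and yaw and x are confirmed. Descending.

servo_tool(
  increments=[
    [0,0.1,1.5,0,0,0,1],
    [0,0.1,1.5,0,0,0,1],
    [0,0,1.5,0,0,0,1],
    [0,0,1,0,0,0,1],
    [0,0,0,0,0,0,1],
  ],
)

```text
clock: 11.25
position: [0.5275, 0.0619, 0.0588]
ee_rot: [-0.001, 0.716, 0.698, -0.001]
contact_force: [-0.1, -0.3, -0.7]
width: 0.039
gripper_force: 52.4
```

servo_tool(
  increments=[
    [0,0,1,0,0,0,1],
    [0,0,1,0,0,0,1],
    [0,0,0.5,0,0,0,1],
    [0,0,0,0,0,0,1],
    [0,0,0,0,0,0,1],
  ],
)

```text
clock: 11.75
position: [0.5288, 0.0618, 0.0351]
ee_rot: [-0.0, 0.716, 0.698, 0.0]
contact_force: [0.5, 1.3, -1.9]
width: 0.0388
gripper_force: 52.4
```

servo_tool(
  increments=[
    [0,0,0.4,0,0,0,1],
    [0,0,0.4,0,0,0,1],
    [0,0,0.4,0,0,0,1],
    [0,0,0,0,0,0,1],
    [0,0,0,0,0,0,1],
  ],
)

```text
clock: 12.25
position: [0.5287, 0.0618, 0.0229]
ee_rot: [-0.0, 0.716, 0.698, -0.0]
contact_force: [-0.0, 0.6, -0.8]
width: 0.0389
gripper_force: 52.4
```

No contact; the rail is between fence and cam. Lowering the rest of the way.

servo_tool(
  increments=[
    [0,0,0.3,0,0,0,1],
    [0,0,0.3,0,0,0,1],
    [0,0,0.2,0,0,0,1],
    [0,0,0.1,0,0,0,1],
    [0,0,0,0,0,0,1],
  ],
)

```text
clock: 12.75
position: [0.5286, 0.0618, 0.0139]
ee_rot: [-0.0, 0.716, 0.698, -0.0]
contact_force: [-0.2, 0.3, -0.9]
width: 0.0388
gripper_force: 52.4
```

servo_tool(
  increments=[
    [0,0,0.05,0,0,0,1],
    [0.2,0,0.05,0,0,0,1],
    [0.2,0,0,0,0,0,1],
    [0.2,0,0,0,0,0,1],
    [0,0,0,0,0,0,1],
  ],
)

```text
clock: 13.25
position: [0.5295, 0.0679, 0.0136]
ee_rot: [0.001, 0.716, 0.698, 0.0]
contact_force: [-0.7, -1.8, 3.9]
width: 0.0387
gripper_force: 53.1
```

servo_tool(
  increments=[
    [0.1,0,0,0,0,0,1],
    [0.1,0,0,0,0,0,1],
    [0.05,0,0,0,0,0,1],
    [0,0,0,0,0,0,1],
    [0,0,0,0,0,0,1],
  ],
)

```text
clock: 13.75
position: [0.5296, 0.0699, 0.0136]
ee_rot: [0.001, 0.716, 0.698, 0.0]
contact_force: [-0.9, -3.1, 5.8]
width: 0.0386
gripper_force: 53.2
```

servo_tool(
  increments=[
    [0.05,0,0,0,0,0,1],
    [0.05,0,0,0,0,0,1],
    [0,0,0,0,0,0,1],
    [0,0,0,0,0,0,1],
    [0,0,0,0,0,0,1],
  ],
)

```text
clock: 14.25
position: [0.5295, 0.0702, 0.0136]
ee_rot: [0.001, 0.716, 0.698, -0.0]
contact_force: [-0.4, -4.8, 4.8]
width: 0.039
gripper_force: 53.2
```

servo_tool(
  increments=[
    [0.05,0,0,0,0,0,1],
    [0.05,0,0,0,0,0,1],
    [0.05,0,0,0,0,0,1],
    [0,0,0,0,0,0,1],
    [0,0,0,0,0,0,1],
  ],
)

```text
clock: 14.75
position: [0.5295, 0.0701, 0.0136]
ee_rot: [0.002, 0.715, 0.699, -0.001]
contact_force: [-0.1, -11.3, 6.2]
width: 0.0385
gripper_force: 53.2
```

The rail is against the guide: 11 N and no further advance. Releasing slightly open, then rising.

servo_tool(
  increments=[
    [0,0,0,0,0,0,-0.25],
    [0,0,0,0,0,0,-0.25],
    [0,0,0,0,0,0,-0.25],
    [0,0,0,0,0,0,-0.25],
    [0,0,0,0,0,0,-0.25],
  ],
)

```text
clock: 15.25
position: [0.5288, 0.0732, 0.0129]
ee_rot: [-0.0, 0.716, 0.698, 0.0]
contact_force: [0.3, 0.2, 0.1]
width: 0.0536
gripper_force: 0.0
```

servo_tool(
  increments=[
    [0,0,-1,0,0,0,-0.25],
    [0,0,-2,0,0,0,-0.25],
    [0,0,-3,0,0,0,-0.25],
    [0,0,-4,0,0,0,-0.25],
    [0,0,-3,0,0,0,-0.25],
  ],
)

```text
clock: 15.75
position: [0.5296, 0.073, 0.146]
ee_rot: [0.001, 0.716, 0.698, 0.001]
contact_force: [0.5, 0.0, 0.0]
width: 0.0532
gripper_force: 0.0
```

```bash
python3 - <<'E'
from h import *
from scipy.ndimage import map_coordinates as mc
np.set_printoptions(precision=1,suppress=True)
p,r=R0();s=manip.get_state();print(np.round(p,4),s["clock"],s["width"],s["contact_force"])
im=save("wrist","w5.png");K,d,T=cal("wrist");C=(K,d,T);np.savez("w5.npz",im=im,K=K,d=d,T=T)
save("top","t5.png");save("side","s5.png")
t=np.array([.5292,.0913]);th=np.radians(88.6);jx=np.array([np.cos(th),np.sin(th)]);jy=np.array([-jx[1],jx[0]]);A=np.array([jx,jy])
for l,z in(("rail_c",.04),("peg",.071),("cam",.018),("lobe",.029),("guide",.045)):
    for n in("wrist","top","side"):
        for x in finder.tip_of(l,n)[:2]: print(l,n,round(x["p"],2),np.array(x["at"]),A@(onz(n,x["at"],z,C if n=="wrist" else None)[:2]-t)*1e3)
for x in finder.silhouettes("rail_c","wrist")[:3]: print("rail",x["p"],x["box"])
for x in finder.silhouettes("peg","wrist")[:1]:
    m=x["region"];print("peg/cam",x["p"],x["box"])
E
```

```text
[0.5 0.1 0.1] 15.75 0.05322022506540043 [0.5 0.  0. ]
rail_c wrist 0.84 [314.8 163.3] [-1.6 -3.8]
rail_c wrist 0.74 [60.4 79.5] [ 65.8 194.1]
rail_c top 0.79 [465.9 275.2] [-474.2  219.6]
rail_c top 0.7 [270.8 270.4] [ 64.3 207.5]
rail_c side 0.83 [242.7 203.6] [ 28.4 221.4]
rail_c side 0.76 [314. 331.] [-497.   243.7]
peg wrist 0.79 [464.7  14.8] [ 104.9 -103.6]
peg side 0.79 [323.3 158.7] [ 95.4 -94.1]
cam wrist 0.82 [369.8 107.7] [ 42.2 -51.2]
cam side 0.5 [318.4 186.1] [ 28.7 -40.7]
lobe wrist 0.91 [380.2 119.5] [ 33.1 -58.6]
lobe wrist 0.49 [556.1 241.5] [ -79.5 -231.6]
lobe top 0.67 [292.1 196.2] [7.7 0.5]
lobe side 0.67 [321.6 178.5] [ 48.4 -62.9]
guide wrist 0.71 [301.9  61.2] [77.5  5.7]
guide top 0.67 [268.8 201.7] [71.8 17.8]
guide side 0.6 [298.  174.5] [84.8  6. ]
rail 0.94 [315.3, 160.7, 60.4, 208.6]
rail 0.74 [86.9, 83.4, 167.9, 129.8]
peg/cam 0.88 [420.1, 79.7, 147.4, 159.4]
```

The rail is seated at the guide, network centre within 2–4 mm. Now the cam: I'll push the peg clockwise with shut fingers, using the tool −x face and turning the tool along the arc.

```bash
cat >> h.py <<'E'
t_=np.array([.5292,.0913]);th_=88.6;jx_=np.array([np.cos(np.radians(th_)),np.sin(np.radians(th_))]);jy_=np.array([-jx_[1],jx_[0]])
def arc(al,z,off=.020,rad=.080):
    a=np.radians(al);tan=np.array([np.sin(a),-np.cos(a)]);q=np.array([.045,-.044])+rad*np.array([np.cos(a),np.sin(a)])-tan*off
    w=t_+jx_*q[0]+jy_*q[1];tw=jx_*tan[0]+jy_*tan[1];yaw=np.degrees(np.arctan2(tw[1],tw[0]))+90
    return np.array([*w,z]),yaw,tw
E
python3 - <<'E'
from h import *
p,y,_=arc(-39.5,.146,.040);print(p,y)
plan(p,y,step=3.5,turn=7,g=1)
p2=p.copy();p2[2]=.045
plan(p2,y,step=2.5,g=1,start=(p,down(y)))
E
```

```text
[0.59643144 0.22186946 0.146     ] 49.099999999999994
[[1.88,0.8,-0.04,0,0,-6.3,1],[1.79,1,-0.04,0,0,-6.3,1],[1.66,1.19,-0.03,0,0,-6.3,1],[1.53,1.36,-0.04,0,0,-6.3,1],[1.37,1.52,-0.03,0,0,-6.3,1]]
[[1.19,1.66,-0.04,0,0,-6.3,1],[1,1.78,-0.03,0,0,-6.4,1],[0.79,1.88,-0.04,0,0,-6.3,1],[0,0,0,0,0,0,1],[0,0,0,0,0,0,1]]
[[0,0,2.02,0,0,0,1],[0,0,2.02,0,0,0,1],[0,0,2.02,0,0,0,1],[0,0,2.02,0,0,0,1],[0,0,2.02,0,0,0,1]]
```

servo_tool(
  increments=[
    [1.9,0.8,0,0,0,-6.3,1],
    [1.8,1,0,0,0,-6.3,1],
    [1.7,1.2,0,0,0,-6.3,1],
    [1.5,1.4,0,0,0,-6.3,1],
    [1.4,1.5,0,0,0,-6.3,1],
  ],
)

```text
clock: 17.25
position: [0.5718, 0.1675, 0.1431]
ee_rot: [0.0, 0.498, 0.867, 0.0]
contact_force: [0.6, -0.0, -0.1]
width: -0.0002
gripper_force: 0.0
```

servo_tool(
  increments=[
    [1.2,1.7,0,0,0,-6.3,1],
    [1,1.8,0,0,0,-6.4,1],
    [0.8,1.9,0,0,0,-6.3,1],
    [0,0,0,0,0,0,1],
    [0,0,0,0,0,0,1],
  ],
)

```text
clock: 17.75
position: [0.5968, 0.223, 0.1428]
ee_rot: [-0.0, 0.35, 0.937, -0.001]
contact_force: [0.8, 0.2, -0.8]
width: 0.0002
gripper_force: 0.0
```

servo_tool(
  increments=[
    [0,0,2,0,0,0,1],
    [0,0,2,0,0,0,1],
    [0,0,2,0,0,0,1],
    [0,0,2,0,0,0,1],
    [0,0,2,0,0,0,1],
  ],
)

```text
clock: 18.25
position: [0.5966, 0.2218, 0.0427]
ee_rot: [0.0, 0.351, 0.936, -0.0]
contact_force: [-0.2, -0.7, 0.8]
width: -0.0002
gripper_force: 0.0
```

```bash
python3 - <<'E'
from h import *
p,r=R0();s=manip.get_state();print(p,s["clock"],s["contact_force"],s["width"])
q,y,tw=arc(-39.5,.04,.023);print(y,tw);plan(q,y,step=.5,g=1)
P,Y=q,y
for al in np.arange(-44.5,-76,-5):
    q,y,_=arc(al,.04,.020);print(al,q.round(4),round(y,1));plan(q,y,step=5,turn=8.5,g=1,start=(P,down(Y)));P,Y=q,y
E
```

```text
[0.59658458 0.22180145 0.04267229] 18.25 [-0.23750245 -0.73473638  0.78112442] -0.00018240879874900078
49.099999999999994 [ 0.75585347 -0.65474081]
[[-0.42,0,0.07,0,0,0,1],[-0.42,0,0.07,0,0,-0.1,1],[-0.42,0,0.06,0,0,0,1],[-0.42,0,0.07,0,0,-0.1,1],[0,0,0,0,0,0,1]]
-44.5 [0.6178 0.2052 0.04  ] 44.1
[[-1,0.14,0,0,0,5,1],[0,0,0,0,0,0,1],[0,0,0,0,0,0,1],[0,0,0,0,0,0,1],[0,0,0,0,0,0,1]]
-49.5 [0.6238 0.2012 0.04  ] 39.1
[[-0.7,0.14,0,0,0,5,1],[0,0,0,0,0,0,1],[0,0,0,0,0,0,1],[0,0,0,0,0,0,1],[0,0,0,0,0,0,1]]
-54.5 [0.6293 0.1966 0.04  ] 34.1
[[-0.7,0.14,0,0,0,5,1],[0,0,0,0,0,0,1],[0,0,0,0,0,0,1],[0,0,0,0,0,0,1],[0,0,0,0,0,0,1]]
-59.5 [0.6345 0.1916 0.04  ] 29.1
[[-0.7,0.14,0,0,0,5,1],[0,0,0,0,0,0,1],[0,0,0,0,0,0,1],[0,0,0,0,0,0,1],[0,0,0,0,0,0,1]]
-64.5 [0.6391 0.1861 0.04  ] 24.1
[[-0.7,0.14,0,0,0,5,1],[0,0,0,0,0,0,1],[0,0,0,0,0,0,1],[0,0,0,0,0,0,1],[0,0,0,0,0,0,1]]
-69.5 [0.6433 0.1803 0.04  ] 19.1
[[-0.7,0.14,0,0,0,5,1],[0,0,0,0,0,0,1],[0,0,0,0,0,0,1],[0,0,0,0,0,0,1],[0,0,0,0,0,0,1]]
-74.5 [0.647  0.1741 0.04  ] 14.1
[[-0.7,0.14,0,0,0,5,1],[0,0,0,0,0,0,1],[0,0,0,0,0,0,1],[0,0,0,0,0,0,1],[0,0,0,0,0,0,1]]
```

servo_tool(
  increments=[
    [-0.5,0,0,0,0,0,1],
    [-0.5,0,0,0,0,0,1],
    [-0.5,0,0,0,0,0,1],
    [-0.3,0,0,0,0,0,1],
    [0,0,0,0,0,0,1],
  ],
)

```text
clock: 18.75
position: [0.6119, 0.2109, 0.0442]
ee_rot: [0.001, 0.35, 0.937, 0.001]
contact_force: [0.1, 0.2, 0.6]
width: 0.0001
gripper_force: 0.0
```

servo_tool(
  increments=[
    [-0.3,0,0,0,0,0,1],
    [-0.7,0.14,0,0,0,5,1],
    [-0.7,0.14,0,0,0,5,1],
    [0,0,0,0,0,0,1],
    [0,0,0,0,0,0,1],
  ],
)

```text
clock: 19.25
position: [0.6252, 0.2018, 0.0432]
ee_rot: [0.0, 0.429, 0.903, 0.0]
contact_force: [-0.5, 0.0, 0.4]
width: 0.0004
gripper_force: 0.0
```

Little force felt. I'll check by the networks whether the peg moved.

```bash
python3 - <<'E'
from h import *
np.set_printoptions(precision=1,suppress=True)
A=np.array([jx_,jy_])
for k in range(2):
  for n in("side","top","wrist"):
    save(n,f"{n}6{k}.png");C=cal(n)
    for l,z in(("peg",.071),("lobe",.029)):
      for x in finder.tip_of(l,n)[:1]:
        q=A@(onz(n,x["at"],z,C)[:2]-t_)*1e3;print(l,n,round(x["p"],2),np.array(x["at"]),q,"ang",np.degrees(np.arctan2(q[1]+44,q[0]-45)))
p,_=R0();print("tcp jig",A@(p[:2]-t_)*1e3,p[2]*1e3,manip.get_state()["contact_force"])
E
```

```text
peg side 0.81 [323.8 157.3] [102.4 -99.6] ang -44.12483237670633
lobe side 0.73 [319.1 184.4] [ 22.5 -40.1] ang 170.11958681110863
peg top 0.65 [259.9 154.9] [  95.3 -109.2] ang -52.343504915413526
lobe top 0.66 [283.9 176.1] [ 31.5 -57. ] ang -136.14245000644732
lobe wrist 0.77 [181.3 279.5] [ 31.6 -52.8] ang -146.65637529162436
peg side 0.56 [325.1 159.1] [ 90.4 -98.3] ang -50.05475833082143
lobe side 0.65 [387.7 191.5] [-114. -217.] ang -132.588065583242
peg top 0.57 [257.2 154.2] [ 102.8 -111.1] ang -49.280867316228736
lobe top 0.76 [286.2 171.8] [ 25.  -69.4] ang -128.15534084789527
lobe wrist 0.83 [182.9 279.8] [ 32.1 -53.7] ang -143.19177277976442
tcp jig [112.8 -93.1] 43.08862775738421 [ 0.8 -0.1 -0.3]
```

Consistent with the peg having moved to about −50°. I'll continue along the arc, keeping the last row moving so that the force shows.

servo_tool(
  increments=[
    [-0.7,0.14,0,0,0,5,1],
    [-0.7,0.14,0,0,0,5,1],
    [-0.55,0.1,0,0,0,4,1],
    [-0.4,0.1,0,0,0,3,1],
    [-0.4,0.1,0,0,0,3,1],
  ],
)

```text
clock: 20.65
position: [0.6439, 0.1826, 0.0431]
ee_rot: [-0.001, 0.581, 0.814, 0.001]
contact_force: [0.2, 3.0, -0.2]
width: -0.0002
gripper_force: 1.6
```

```bash
python3 - <<'E'
from h import *
np.set_printoptions(precision=1,suppress=True)
A=np.array([jx_,jy_])
for n in("side","top"):
    save(n,f"{n}7.png");C=cal(n)
    for l,z in(("peg",.071),("lobe",.029)):
      for x in finder.tip_of(l,n)[:1]:
        q=A@(onz(n,x["at"],z,C)[:2]-t_)*1e3;print(l,n,round(x["p"],2),np.array(x["at"]),q,"ang",np.degrees(np.arctan2(q[1]+44,q[0]-45)))
p,r=R0();q=A@(p[:2]-t_);print("tcp jig",q*1e3,p[2]*1e3)
ty=np.degrees(np.arctan2(*r.apply([0,1,0])[[1,0]]));print("ty",ty,"alpha",ty-49.1-39.5+0)
E
```

```text
peg side 0.55 [330.2 160.6] [  74.4 -109. ] ang -65.69302913452923
lobe side 0.84 [322.  182.7] [ 26.6 -52.9] ang -154.12800175719187
lobe top 0.74 [284.2 177.1] [ 30.6 -54.1] ang -144.91137992205498
tcp jig [  93.3 -112.8] 43.1232971023836
ty 19.110507894289537 alpha -69.48949210571047
```

The push is felt (3 N) and the peg is turning, α ≈ −69°. Continuing in finer steps.

servo_tool(
  increments=[
    [-0.3,0.06,0,0,0,2,1],
    [-0.3,0.06,0,0,0,2,1],
    [-0.3,0.06,0,0,0,2,1],
    [-0.3,0.06,0,0,0,2,1],
    [-0.3,0.06,0,0,0,2,1],
  ],
)

```text
clock: 21.45
position: [0.6515, 0.1687, 0.0432]
ee_rot: [-0.0, 0.649, 0.76, 0.001]
contact_force: [0.9, 3.4, -1.1]
width: -0.0001
gripper_force: 1.7
```

servo_tool(
  increments=[
    [-0.28,0.06,0,0,0,2,1],
    [-0.28,0.06,0,0,0,2,1],
    [-0.28,0.06,0,0,0,2,1],
    [-0.28,0.06,0,0,0,2,1],
    [-0.28,0.06,0,0,0,2,1],
  ],
)

```text
clock: 21.95
position: [0.6563, 0.1553, 0.0432]
ee_rot: [0.0, 0.713, 0.701, 0.002]
contact_force: [2.0, 5.0, -1.3]
width: 0.0002
gripper_force: 2.5
```

servo_tool(
  increments=[
    [-0.2,0.04,0,0,0,1.5,1],
    [-0.2,0.04,0,0,0,1.5,1],
    [-0.2,0.04,0,0,0,1.5,1],
    [0,0,0,0,0,0,1],
    [0,0,0,0,0,0,1],
  ],
)

```text
clock: 22.45
position: [0.6577, 0.1507, 0.0433]
ee_rot: [-0.0, 0.74, 0.673, 0.003]
contact_force: [1.7, 6.7, -2.3]
width: 0.0001
gripper_force: 3.8
```

servo_tool(
  increments=[
    [-0.2,0.04,0,0,0,1.5,1],
    [-0.2,0.04,0,0,0,1.5,1],
    [-0.2,0.04,0,0,0,1.5,1],
    [0,0,0,0,0,0,1],
    [0,0,0,0,0,0,1],
  ],
)

```text
clock: 22.95
position: [0.6588, 0.1468, 0.0433]
ee_rot: [-0.001, 0.766, 0.643, 0.004]
contact_force: [3.9, 12.0, -3.1]
width: 0.0
gripper_force: 6.2
```

servo_tool(
  increments=[
    [-0.2,0.04,0,0,0,1.5,1],
    [-0.2,0.04,0,0,0,1.5,1],
    [0,0,0,0,0,0,1],
    [0,0,0,0,0,0,1],
    [0,0,0,0,0,0,1],
  ],
)

```text
clock: 23.45
position: [0.6594, 0.144, 0.0434]
ee_rot: [-0.002, 0.782, 0.623, 0.006]
contact_force: [4.6, 14.6, -3.9]
width: -0.0002
gripper_force: 7.7
```

Tangential push is about 15 N, so the rail load should be about 26 N (20–33). Backing off the peg and rising.

servo_tool(
  increments=[
    [0.5,0,0,0,0,0,1],
    [1,0,0,0,0,0,1],
    [1,0,0,0,0,0,1],
    [0,0,-3,0,0,0,1],
    [0,0,-4,0,0,0,1],
  ],
)

```text
clock: 23.95
position: [0.6601, 0.1621, 0.111]
ee_rot: [-0.001, 0.782, 0.623, -0.003]
contact_force: [0.1, -0.7, 0.8]
width: 0.0004
gripper_force: 0.0
```

servo_tool(
  increments=[
    [2,0,-4,0,0,0,1],
    [2,0,-4,0,0,0,1],
    [0,-2,0,0,0,0,1],
    [0,0,0,0,0,0,1],
    [0,0,0,0,0,0,1],
  ],
)

```text
clock: 24.45
position: [0.6512, 0.2053, 0.1925]
ee_rot: [0.0, 0.782, 0.623, -0.001]
contact_force: [0.5, -0.3, -0.5]
width: 0.0002
gripper_force: 0.0
```

```bash
python3 - <<'E'
from h import *
np.set_printoptions(precision=1,suppress=True)
A=np.array([jx_,jy_])
for n in("wrist","top","side"):
    save(n,f"{n}9.png");C=cal(n)
    for l,z in(("rail_c",.04),("peg",.071),("lobe",.029),("guide",.045)):
      for x in finder.tip_of(l,n)[:1]:
        q=A@(onz(n,x["at"],z,C)[:2]-t_)*1e3;print(l,n,round(x["p"],2),np.array(x["at"]),q,"ang",np.degrees(np.arctan2(q[1]+44,q[0]-45)))
    for x in finder.silhouettes("rail_c",n)[:3]:
        r=cv2.minAreaRect(np.argwhere(x["region"])[:,::-1].astype(np.float32));B=cv2.boxPoints(r)
        print(n,x["p"],x["box"],[A@(onz(n,b,.062,C)[:2]-t_)*1e3 for b in B] if n!="side" else "")
s=manip.get_state();print(s["clock"],s["position"]*1e3,s["contact_force"])
E
```

```text
rail_c wrist 0.76 [ 40.6 268. ] [ 73.  189.7] ang 83.15775050680924
peg wrist 0.73 [260.8 245. ] [ 65.7 -55.8] ang -29.701116327161927
lobe wrist 0.87 [262.3 262. ] [ 28.2 -41.1] ang 170.33986019857056
guide wrist 0.6 [199.3 233.9] [78.8  8.6] ang 57.26909514416287
wrist 0.65 [62.4, 272.5, 121.4, 77.0] [array([ 70.6, 232.5]), array([125.8, 189.5]), array([74. , 79.3]), array([ 14.8, 116.1])]
wrist 0.35 [291.0, 259.8, 116.0, 54.2] [array([ 23.7, -15.5]), array([ 81.2, -34.6]), array([  53.8, -138.3]), array([  -5.6, -124.9])]
rail_c top 0.81 [467.8 275. ] [-479.5  219. ] ang 153.363799995133
peg top 0.92 [279.4 150.3] [  41.7 -122.2] ang -92.40945333530549
lobe top 0.96 [284.5 179.5] [ 29.7 -47.2] ang -168.12694602318126
top 0.94 [296.0, 199.1, 57.6, 14.5] [array([72.9, 28.4]), array([ 72.6, -14.8]), array([-79.7, -11.9]), array([-78.7,  31.3])]
top 0.69 [468.9, 279.6, 56.1, 53.4] [array([-389.6,  183.8]), array([-424.6,  150. ]), array([-542.7,  270.3]), array([-507.6,  303.3])]
top 0.69 [279.1, 258.7, 18.1, 31.2] [array([ 83.8, 203.2]), array([ 46.8, 127.9]), array([  9.7, 146.1]), array([ 46.9, 221.3])]
rail_c side 0.92 [309.7 190.5] [-6.6  8.7] ang 134.38635890636576
peg side 0.81 [342.5 162.3] [  46.3 -140.3] ang -89.24369588972256
lobe side 0.7 [313.8 181.4] [ 45.6 -32.4] ang 86.83885233880208
guide side 0.76 [293.9 176.7] [79.6 23.4] ang 62.85840809509758
side 0.9 [314.6, 333.1, 37.0, 63.5] 
side 0.73 [242.4, 202.2, 54.4, 16.6] 
side 0.71 [309.9, 191.7, 34.1, 41.0] 
25.35 [651.7 205.7 193.2] [ 0.6 -0.2 -0.2]
```

```bash
python3 -c "
from rig import manip
print(manip.sign_off())"
```

```text
the job is handed in; nothing more can be done
None
```

I put the pine rail in the jig against the guide block, clamped it to the fence with the cam and handed the job in. I had about 15 N on the peg, so roughly 26 N on the rail (20–33 N allowing for friction); the hand-in gave no verdict, and I saw the final position only through the detection networks.

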